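# Close the second course of a shielding-brick wall

## Robot

A 6-joint arm with a two-finger parallel gripper is mounted at the origin on a cart in front of the work surface, level with it; the furniture and walls round the work are solid. World frame = base frame: x ahead of the robot, y to its left, z up, the work surface at z = 0. Lengths are in m, angles in rad, forces in N, time in s.
With the tool pointing down it reaches from about 0.3 to 0.775 m from the base axis. Payload 14.6 kg.
Tool frame: the origin (TCP) lies on the centre line of the jaws, within the pads' length; the fingertips stand 19 mm ahead of it and the grasp point (between the pads) is the TCP; y points along the fingers, x is the direction in which the jaws open and shut, and the axes are right-handed (so a half turn about y gives the same grasp; the last joint's range is limited). The gripper opens to 94 mm and grips with 3 to 60 N. Pads are 16 mm wide; open, the fingers measure 119 mm over their backs; the gripper's body (75 mm by 177 mm) begins 78 mm behind the grasp point.
Start: joints at [1.176, 0.3, 1.521, -0, 1.321, -0.067], TCP at [0.177, 0.521, 0.224] pointing down, gripper open.
Joint ranges: [-3.03, 3.03], [-0.79, 2.21], [0.23, 2.52], [-1.04, 4.18], [0, 3.07], [-2.55, 2.55]. Speed limits (rad/s): [2.22, 2.22, 2.57, 3.14, 3.14, 3.14].

## Interface

Orientations are given as [roll, pitch, yaw] about the fixed x, y, z axes, in that order (R = Rz(yaw) Ry(pitch) Rx(roll)).
In Python, from station import get_obs, cams, workorder gives the robot as it stands.
- The arm moves only by the shell command python3 -m handwheel 'ROWS' [FORCE]. ROWS is JSON, a list of rows, each an object of numbers: "fingers": the opening, from -1 (shut) to 1 (fully open); "x", "y", "z": the shift along the tool's x, y, z in m; "spin": the turn about the tool's y in degrees. In form: [{"fingers": .., "x": .., "y": .., "z": .., "spin": ..}, ...]. A call has exactly 10 rows; each row is the pose to reach, as a shift and turn from the pose commanded when the call began, along the tool's axes at that moment; what a row does not reach only later rows make up. A row lasts 1/10 s, in which the tool goes at most 50 mm and 8.59 degrees, less where a joint would pass 70% of its speed; a pose out of reach is approached as far as the arm can. A call with a gripper value outside its range is refused whole. The fingers move at their own pace and stop on an object; FORCE is the grip in N (left out, the last holds). Time passes only in rows, so rows that repeat a pose let the fingers close, or fill a call up. It gives the time, the measured TCP pose, the force and the opening at its end, in the units of the state.
- get_obs(): the state, without advancing time (a new reading comes with each control period).
- cams.camera(name): name is "scene" or "top" or "wrist"; returns (picture, depth): 420x560x3 uint8, red, green, blue; 420x560 float32, m along the optical axis (not along the pixel's ray), 0 where there is no reading.
- cams.get_calibration(name): a dict with "fx", "fy", "cx", "cy" (pixels), "dist" ([k1, k2, p1, p2, k3] as OpenCV has them; the pictures are not rectified), "view" (4x4, takes a point from world to camera coordinates). Camera axes: x right, y down, z forward; pixel columns grow to the right and rows downward; lengths in m; the calibration is good to about 2 mm. A picture is of the moment at which its call begins: read the wrist's pose just before it. get_calibration takes no time and is no camera call; for the wrist camera it gives the pose at the moment of the call.
- workorder.hand_in(): hands the job in, once; it reports no verdict.
The state is a dict: "time_s": time; "qpos": joint angles; "joint_vel": joint speeds; "tau": joint torques, N m; "ee_pos": TCP position; "eef_rot": TCP orientation; "force": force on the tool from outside, world axes, zero at the start; "moment": the same for the moment, N m; "grip_width": finger opening in m.
Only numpy, scipy, OpenCV 4.12 (cv2) and the standard library are available. Lean on these libraries where they do the work, as an engineer would, in place of code of your own. Each camera call takes 0.05 s, during which the arm holds its last target. There are 200 camera calls.

## Task

A low wall of plastic shielding bricks is being built in front of the sample bottle: the lower course of two full bricks is laid and one half brick starts the second course. Take the full brick from the sloping stand and lay it flat on the wall so that it bridges the joint of the lower course and butts up against the laid half brick, then lay the loose half brick from the stand next to it so the course ends level with the one below. Keep the faces in line and the end gaps to no more than about 5 mm, set the bricks down gently (no dropping), let go of them, and do not shift the laid bricks or the sample bottle.

Things in the scene. Friction and masses are not known exactly. Their poses are not given: they have to be found in the camera images.
- full_brick_c (a point): Centre of the loose full brick: a white plastic block 140 mm long, 50 mm wide, 40 mm high, about 0.27 kg (0.2 to 0.36). Axes: x along the 140 mm length, y across the 50 mm width, z through the 40 mm height. At the start it lies on the sloping stand in one of its two bays, tilted 30 degrees from level: its x points up the slope, away from the robot, its z is square to the slope and leans toward the robot. Its 50 mm width is the one to grip.
- half_brick_c (a point): Centre of the loose half brick: the same section, 50 mm wide and 40 mm high, but 68.5 mm long, about 0.13 kg (0.1 to 0.18). Axes as for the full brick. At the start it lies in the other bay of the sloping stand, tilted in the same way.
- stand: Fixed sloping stand, base plate 160 x 190 mm; origin under its centre, on the worktop. x points up the slope (away from the robot), y left. Aluminium strips 36 mm wide (fingers can pass beside them) at y = +60 and -60 mm rise at 30 degrees along +x from 24 mm high at x = -65 mm; a 10 mm lip at the low end stops each brick: lift square to the slope or a little uphill. Either brick may be in either bay.
- footing: Fixed aluminium footing plate 64 x 303 x 4 mm under the wall; origin at the centre of its underside on the worktop. Its y runs along the wall (toward its left end as the robot sees it, where the laid half brick is), its x across the wall, away from the robot, z up. The joint of the lower course lies at its y = 0, the wall's middle plane at its x = 0. The whole wall is turned up to 0.2 rad.
- base_left_c (a point): Centre of the left lower-course brick (140 x 50 x 40 mm, not fixed), at y = +71.5 mm of the footing, from 4 to 44 mm above the worktop; its own x is along its length.
- base_right_c (a point): Centre of the right lower-course brick (140 x 50 x 40 mm, not fixed), at y = -71.5 mm of the footing; there is a joint of 3 mm between the two lower bricks. Its right end is the end of the wall.
- laid_half_c (a point): Centre of the half brick (68.5 x 50 x 40 mm, 0.13 kg, slides easily) already laid, its outer end level with the wall's left end: at y = +107.25 mm of the footing, 64 mm above the worktop; own x along its length. With 3 mm joints the full brick's centre comes at y = 0 of the footing, the loose half brick's at y = -107.25 mm, both at x = 0, 64 mm above the worktop.
- sample_bottle_c (a point): Centre of the sample bottle (56 mm diameter, 97 mm high, blue cap) that stands loose behind the wall, about 125 to 150 mm beyond its middle plane.
Things that resemble listed ones, but are neither listed nor needed, are in the scene too. Leave any orange look-alike of the part that bears full_brick_c alone.

How it is judged:
On the way, in this order (a step that is already met when the one before it is completed fails the run):
1. the full brick lies flat on the lower course, across its joint and close against the laid half brick (z of full_brick_c in the frame of footing between 0.06 and 0.068 m and x of full_brick_c in the frame of footing between -0.008 and 0.008 m and angle between the x axis of full_brick_c and the y axis of footing, either way round below 0.08 rad and angle between the z axis of full_brick_c and the z axis of footing, either way round below 0.05 rad and distance between full_brick_c and laid_half_c below 0.1113 m and y of full_brick_c in the frame of footing between -0.01 and 0.01 m), for 0.2 s.
2. the half brick lies flat beside it at the open end of the course (z of half_brick_c in the frame of footing between 0.06 and 0.068 m and x of half_brick_c in the frame of footing between -0.008 and 0.008 m and angle between the x axis of half_brick_c and the y axis of footing, either way round below 0.08 rad and angle between the z axis of half_brick_c and the z axis of footing, either way round below 0.05 rad and distance between half_brick_c and full_brick_c below 0.1113 m and y of half_brick_c in the frame of footing between -0.118 and -0.097 m), for 0.2 s.
At the end, for the whole second after the job is handed in: Both bricks lie flat (0.05 rad) on the lower course, within 8 mm of the wall's middle plane and 0.08 rad of its direction; full brick within 10 mm of centred on the lower joint; end gaps under 7 mm; half brick's centre 97 to 118 mm from the lower joint, at the open end (all of step 1 and all of step 2); the robot touches nothing.
It fails at once if a brick that was already laid is shifted more than 8 mm (distance of any of base_left_c, base_right_c, laid_half_c from where it was at the start of the episode above 0.008 m).
It fails at once if the sample bottle is moved more than 20 mm (distance of sample_bottle_c from where it was at the start of the episode above 0.02 m).
It fails at once if a brick is dropped: falls, out of the fingers, at over 0.55 m/s (from more than about 15 mm) ((contact force between the fingers and full_brick below 0.05 N and linear speed of full_brick above 0.55 m/s) or (contact force between the fingers and half_brick below 0.05 N and linear speed of half_brick above 0.55 m/s)).
It also fails if it takes over 51 s, if anything falls off the work surface, if the arm or the gripper's body presses on something with over 40 N, if the wrist force passes 120 N, or if a joint passes its speed limit or range.

## Working session

There is one attempt and no reset: what is moved stays moved. The work goes in short steps, Python scripts to look and compute and a shell command to move; the robot and the scene stay as the last step left them, time stands still between calls to the robot, and variables do not carry over. Pictures are saved under pics/ and viewed, about 8 in all and at most 12, crops included, and the job is handed in when it is done.

```bash
ls; mkdir -p pics
python3 - <<'E'
from station import get_obs,cams
import cv2,numpy as np
o=get_obs();print({k:np.round(v,3).tolist() for k,v in o.items()})
for n in ["scene","top"]:
    p,d=cams.camera(n);np.savez(f"pics/{n}0.npz",p=p,d=d);cv2.imwrite(f"pics/{n}0.png",p[:,:,::-1])
    c=cams.get_calibration(n);print(n,{k:np.round(v,3).tolist() for k,v in c.items()})
a=cv2.imread("pics/scene0.png")
E
```

```text
pics
{'time_s': 0.0, 'qpos': [1.176, 0.3, 1.522, -0.0, 1.321, -0.067], 'joint_vel': [-0.001, 0.001, 0.0, -0.001, 0.0, 0.001], 'tau': [-0.001, -53.181, -35.273, 0.071, 0.024, -0.0], 'ee_pos': [0.177, 0.52, 0.224], 'eef_rot': [-1.571, 0.001, 1.243], 'force': [0.499, 0.471, 0.302], 'moment': [0.012, 0.012, 0.005], 'grip_width': 0.094}
scene {'fx': 460.066, 'fy': 460.066, 'cx': 284.939, 'cy': 217.773, 'dist': [-0.038, 0.0, 0.0, 0.0, 0.0], 'view': [[0.687, -0.727, 0.007, -0.268], [-0.429, -0.413, -0.803, 0.396], [0.587, 0.549, -0.595, 1.026], [0.0, 0.0, 0.0, 1.0]]}
top {'fx': 396.963, 'fy': 396.963, 'cx': 275.788, 'cy': 202.122, 'dist': [0.025, 0.0, 0.0, 0.0, 0.0], 'view': [[-0.005, -1.0, 0.01, 0.168], [-0.993, 0.004, -0.119, 0.581], [0.119, -0.011, -0.993, 1.217], [0.0, 0.0, 0.0, 1.0]]}
```

View pics/top0.png

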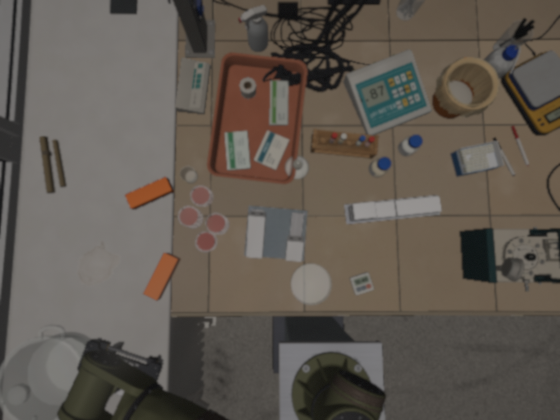

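View pics/scene0.png

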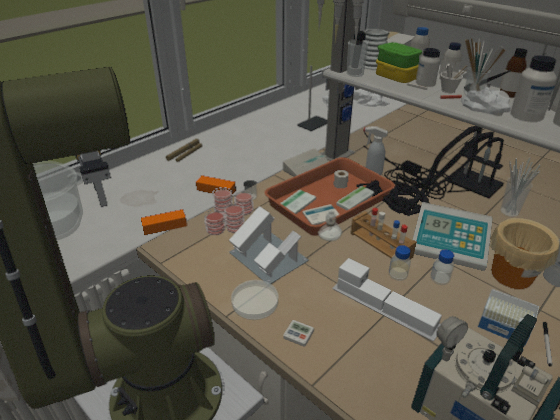

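The top view shows the stand at about (277,233), with the full brick in the left bay (256,236) and the half brick in the right bay (296,235). The wall runs from (345,213) to (441,205), with the laid half brick at its left end. There are blue-capped bottles behind it at (381,165) and (411,145).

Candidates for the full brick:
- White block in the stand's left bay, (256,236): chosen, white and long.
- Orange blocks at (149,193) and (161,276): look-alikes, to be left alone.
- Lower-course bricks at (375,212) and (420,206): already laid.

Next is one close crop to check this choice, plus point-cloud numbers.

```bash
cat > h.py <<'E'
import numpy as np,cv2
from station import get_obs,cams
def cloud(n,p=None,d=None,c=None):
    """world point for every pixel"""
    if c is None: c=cams.get_calibration(n)
    if p is None: p,d=cams.camera(n)
    K=np.array([[c['fx'],0,c['cx']],[0,c['fy'],c['cy']],[0,0,1.]])
    h,w=d.shape;u,v=np.meshgrid(np.arange(w),np.arange(h))
    r=cv2.undistortPoints(np.stack([u,v],-1).reshape(-1,1,2).astype(float),K,np.array(c['dist'])).reshape(h,w,2)
    P=np.dstack([r[...,0]*d,r[...,1]*d,d])
    V=np.array(c['view']);R,t=V[:3,:3],V[:3,3]
    return p,d,(P-t)@R, np.dstack([r,np.ones((h,w))])@R, -R.T@t   # colour, depth, points, rays, centre
E
python3 - <<'E'
from h import *
T=np.load('pics/top0.npz');S=np.load('pics/scene0.npz')
p,d,W,_,_=cloud('top',T['p'],T['d']);np.save('pics/topW.npy',W)
for (u,v) in [(256,220),(256,235),(256,250),(296,220),(296,235),(296,250),(276,235),(355,213),(380,210),(420,206),(381,165),(411,145),(330,260)]:
    print((u,v),p[v,u],np.round(W[v,u],3))
a=cv2.resize(p[190:270,235:315],None,fx=5,fy=5,interpolation=cv2.INTER_CUBIC)
b=cv2.resize(p[140:240,340:450],None,fx=4,fy=4,interpolation=cv2.INTER_CUBIC)
q,_,W2,_,_=cloud('scene',S['p'],S['d'])
for (u,v) in [(250,230),(280,250),(350,275),(370,292),(410,312),(400,262)]: print('s',(u,v),q[v,u],np.round(W2[v,u],3))
c=cv2.resize(q[190:290,220:320],None,fx=4,fy=4,interpolation=cv2.INTER_CUBIC)
img=np.zeros((400,800,3),np.uint8);img[:400,:400]=a;img[:400,400:800]=c
cv2.imwrite('pics/c1.png',np.clip(img[:,:,::-1]*1.5,0,255).astype(np.uint8))
E
```

```text
(256, 220) [142 138 136] [0.518 0.225 0.126]
(256, 235) [142 139 137] [0.476 0.226 0.098]
(256, 250) [142 139 137] [0.432 0.226 0.074]
(296, 220) [119 117 115] [0.521 0.106 0.085]
(296, 235) [109 106 104] [0.477 0.105 0.058]
(296, 250) [140 137 135] [0.431 0.107 0.079]
(276, 235) [86 91 93] [0.479 0.165 0.004]
(355, 213) [147 144 142] [ 0.541 -0.072  0.084]
(380, 210) [150 148 145] [ 0.555 -0.16   0.041]
(420, 206) [149 147 144] [ 0.567 -0.285  0.042]
(381, 165) [ 29  55 101] [ 0.685 -0.152  0.099]
(411, 145) [32 44 72] [ 0.75  -0.25   0.087]
(330, 260) [111  98  81] [ 0.399 -0.006  0.001]
s (250, 230) [181 183 181] [0.464 0.212 0.091]
s (280, 250) [157 159 156] [0.484 0.108 0.063]
s (350, 275) [100 102  99] [ 0.53  -0.108  0.074]
s (370, 292) [177 178 175] [ 0.539 -0.17   0.047]
s (410, 312) [176 177 174] [ 0.554 -0.284  0.044]
s (400, 262) [118 110  88] [ 0.675 -0.174  0.067]
```

View pics/c1.png

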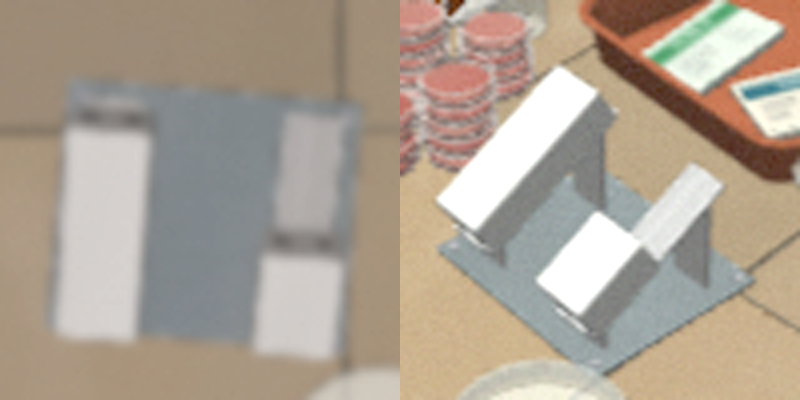

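The crop confirms it: the full white brick lies in the left bay (crop ≈(100,235)) and the half brick at the low end of the right bay (≈(300,300)), both up against their lips. Now for precise measurements from both cameras.

```bash
cat > m.py <<'E'
from h import *
def rect(P):
    c,s,a=cv2.minAreaRect(P.astype(np.float32)); 
    b=cv2.boxPoints((c,s,a));e=[b[1]-b[0],b[2]-b[1]];l=max(e,key=np.linalg.norm)
    return np.array(c),sorted(s),np.degrees(np.arctan2(l[1],l[0]))%180
def big(m):
    m=cv2.morphologyEx(m.astype(np.uint8),cv2.MORPH_OPEN,np.ones((2,2)))
    n,l,st,_=cv2.connectedComponentsWithStats(m,connectivity=8)
    return l==1+np.argmax(st[1:,4])
def flat(n,D,z,box):
    "rectangle of the white face at height z inside box x0,x1,y0,y1"
    p,d,W,r,o=D
    hsv=cv2.cvtColor(p,cv2.COLOR_RGB2HSV)
    m=(hsv[...,1]<30)&(p.min(-1)>(125 if n=='top' else 150))&(abs(W[...,2]-z)<.009)&(W[...,0]>box[0])&(W[...,0]<box[1])&(W[...,1]>box[2])&(W[...,1]<box[3])
    m=big(m); X=o+r*((z-o[2])/r[...,2])[...,None]
    return rect(X[m][:,:2]),m.sum(),W[m][:,2].mean()
E
python3 - <<'E'
from m import *
for n in ['top','scene']:
    T=np.load(f'pics/{n}0.npz');D=cloud(n,T['p'],T['d']);p,d,W,r,o=D
    for nm,z,box in [('lower',.044,(.5,.64,-.36,-.03)),('laid',.084,(.5,.64,-.2,0))]:
        R,k,zz=flat(n,D,z,box);print(n,nm,np.round(R[0],4),np.round(R[1],4),round(R[2],2),k,round(zz,4))
    for nm,box in [('full',(.38,.58,.175,.27)),('half',(.38,.48,.06,.15))]:
        hsv=cv2.cvtColor(p,cv2.COLOR_RGB2HSV)
        m=(hsv[...,1]<30)&(p.min(-1)>(125 if n=='top' else 150))&(W[...,0]>box[0])&(W[...,0]<box[1])&(W[...,1]>box[2])&(W[...,1]<box[3])&(W[...,2]>.03)
        m=big(m);Q=W[m];c=np.median(Q,0);
        for _ in range(4):
            nv=np.linalg.svd(Q-Q.mean(0),full_matrices=0)[2][2];e=abs((Q-Q.mean(0))@nv);Q=Q[e<max(.004,2*e.std())]
        nv*=np.sign(nv[2]);c=Q.mean(0)
        X=o+r*(((c-o)@nv)/(r@nv))[...,None];X=X[m&(abs((W-c)@nv)<.006)]
        ex=np.cross([0,1,0],nv);ex/=np.linalg.norm(ex);ey=np.cross(nv,ex)
        R=rect(np.c_[(X-c)@ex,(X-c)@ey]);tc=c+ex*R[0][0]+ey*R[0][1]
        az=np.degrees(np.arctan2(*( (np.cos(np.radians(R[2]))*ex+np.sin(np.radians(R[2]))*ey)[1::-1])))
        print(n,nm,'tilt',round(np.degrees(np.arccos(nv[2])),2),'n az',round(np.degrees(np.arctan2(-nv[1],-nv[0])),1),'size',np.round(R[1],4),'axis az',round(az,2),'top',np.round(tc,4),'centre',np.round(tc-.02*nv,4))
E
```

```text
top lower [ 0.5653 -0.2815] [0.046  0.1359] 95.81 633 0.0544
top laid [ 0.5474 -0.1037] [0.0451 0.0642] 96.12 316 0.091
top full tilt 87.65 n az -93.6 size [0.0016 0.1032] axis az 30.08 top [0.4301 0.1781 1.3122] centre [0.4289 0.1582 1.3114]
top half tilt 29.55 n az -5.6 size [0.0424 0.0616] axis az 174.53 top [0.4259 0.1095 0.077 ] centre [0.4357 0.1086 0.0596]
scene lower [ 0.5694 -0.2839] [0.0467 0.136 ] 96.2 719 0.0488
scene laid [ 0.5508 -0.1073] [0.0476 0.0646] 95.57 289 0.0903
scene full tilt 30.28 n az -10.2 size [0.0472 0.1357] axis az 175.16 top [0.4702 0.2202 0.0942] centre [0.4801 0.2184 0.0769]
scene half tilt 29.76 n az -3.8 size [0.0453 0.0655] axis az 174.6 top [0.4295 0.1045 0.0766] centre [0.4394 0.1038 0.0592]
```

The 2x2 kernel shifts the mask by a pixel. I'll use a 3x3 kernel and redo the fits.

```bash
sed -i 's/np.ones((2,2))/np.ones((3,3))/' m.py
cat >> m.py <<'E'
def slope(n,D,box):
    p,d,W,r,o=D
    hsv=cv2.cvtColor(p,cv2.COLOR_RGB2HSV)
    m=(hsv[...,1]<30)&(p.min(-1)>(125 if n=='top' else 150))&(W[...,0]>box[0])&(W[...,0]<box[1])&(W[...,1]>box[2])&(W[...,1]<box[3])&(W[...,2]>.03)&(W[...,2]<.2)
    m=big(m);Q=W[m]
    for _ in range(5):
        c=Q.mean(0);nv=np.linalg.svd(Q-c,full_matrices=0)[2][2];e=abs((Q-c)@nv);Q=Q[e<max(.003,2*e.std())]
    nv*=np.sign(nv[2]);c=Q.mean(0)
    X=o+r*(((c-o)@nv)/(r@nv))[...,None];X=X[m&(abs((W-c)@nv)<.008)]
    ex=np.cross([0,1,0],nv);ex/=np.linalg.norm(ex);ey=np.cross(nv,ex)
    R=rect(np.c_[(X-c)@ex,(X-c)@ey]);tc=c+ex*R[0][0]+ey*R[0][1]
    a=np.radians(R[2]);L=np.cos(a)*ex+np.sin(a)*ey
    return np.degrees(np.arccos(nv[2])),R[1],np.degrees(np.arctan2(L[1],L[0])),tc-.02*nv
E
python3 - <<'E'
from m import *
for n in ['top','scene']:
    T=np.load(f'pics/{n}0.npz');D=cloud(n,T['p'],T['d'])
    for nm,z,box in [('lower',.044,(.5,.64,-.36,-.03)),('laid',.084,(.5,.64,-.2,0))]:
        R,k,zz=flat(n,D,z,box);a=np.radians(R[2]);u=np.array([np.cos(a),np.sin(a)])
        print(n,nm,np.round(R[0],4),np.round(R[1],4),round(R[2],2),k,round(zz,4))
    for nm,box in [('full',(.38,.58,.175,.27)),('half',(.38,.48,.06,.15))]:
        t,s,az,c=slope(n,D,box);print(n,nm,round(t,1),np.round(s,4),round(az,2),np.round(c,4))
E
```

```text
top lower [ 0.5685 -0.2785] [0.046  0.1359] 95.92 629 0.0452
top laid [ 0.5504 -0.1007] [0.0451 0.0643] 96.12 316 0.085
top full 30.1 [0.0434 0.1336] 175.0 [0.4804 0.2278 0.0788]
top half 30.1 [0.043  0.0617] 174.52 [0.4389 0.1109 0.0611]
scene lower [ 0.5706 -0.2803] [0.0467 0.1363] 96.17 710 0.044
scene laid [ 0.5521 -0.103 ] [0.0479 0.0648] 95.7 287 0.0847
scene full 30.0 [0.0467 0.1361] 174.99 [0.4812 0.2244 0.0771]
scene half 30.1 [0.0472 0.0655] 174.61 [0.4402 0.1077 0.0596]
```

The two cameras agree within about 3 mm, and the sizes and heights fit. The wall direction is 5.97°, which puts the full brick's target at (0.562, -0.2085) and the half brick's at (0.573, -0.315). I'll write a small helper that turns a world goal into tool-axis amounts.

```bash
cat > go.py <<'E'
import sys,numpy as np
from station import get_obs
o=get_obs();p=np.array(o['ee_pos']);yaw=o['eef_rot'][2]
X,Y,Z,A=map(float,sys.argv[1:5]);d=np.array([X,Y,Z])-p
c,s=np.cos(yaw),np.sin(yaw)
print('t',round(o['time_s'],2),'x %.4f y %.4f z %.4f'%(d[0]*c+d[1]*s,-d[2],-d[0]*s+d[1]*c),'spin %.2f'%-((A-np.degrees(yaw)+180)%360-180),'at',p.round(4),np.round(o['eef_rot'],4),'F',np.round(o['force'],2),'w',round(o['grip_width'],4))
E
python3 go.py .479 .2265 .165 84.95
```

```text
t 0.1 x -0.1811 y 0.0590 z -0.3806 spin -13.73 at [0.177  0.5205 0.224 ] [-1.5707e+00  1.0000e-03  1.2430e+00] F [-0.74 -0.78  0.32] w 0.0935
```

```bash
python3 -m handwheel '[{"fingers":1,"x":-0.010,"y":0.000,"z":-0.020,"spin":-1},{"fingers":1,"x":-0.028,"y":0.000,"z":-0.058,"spin":-3},{"fingers":1,"x":-0.049,"y":0.005,"z":-0.102,"spin":-5},{"fingers":1,"x":-0.070,"y":0.010,"z":-0.146,"spin":-7},{"fingers":1,"x":-0.091,"y":0.015,"z":-0.190,"spin":-9},{"fingers":1,"x":-0.112,"y":0.025,"z":-0.234,"spin":-11},{"fingers":1,"x":-0.133,"y":0.035,"z":-0.278,"spin":-13},{"fingers":1,"x":-0.154,"y":0.045,"z":-0.322,"spin":-13.73},{"fingers":1,"x":-0.172,"y":0.055,"z":-0.360,"spin":-13.73},{"fingers":1,"x":-0.181,"y":0.059,"z":-0.3806,"spin":-13.73}]'; python3 go.py .479 .2265 .0815 84.95
```

```text
time_s: 1.1
ee_pos: [0.4805, 0.2242, 0.1642]
eef_rot: [-1.569, 0.001, 1.48]
force: [-1.7, 0.7, 0.7]
grip_width: 0.0939
t 1.1 x 0.0021 y 0.0827 z 0.0017 spin -0.13 at [0.4805 0.2242 0.1642] [-1.5695e+00  9.0000e-04  1.4804e+00] F [-1.68  0.66  0.67] w 0.0939
```

```bash
python3 -m handwheel '[{"fingers":1,"x":0,"y":0.010,"z":0,"spin":0},{"fingers":1,"x":0,"y":0.035,"z":0,"spin":0},{"fingers":1,"x":0,"y":0.060,"z":0,"spin":0},{"fingers":1,"x":0,"y":0.076,"z":0,"spin":0},{"fingers":1,"x":0,"y":0.0835,"z":0,"spin":0},{"fingers":1,"x":0,"y":0.0835,"z":0,"spin":0},{"fingers":0.4,"x":0,"y":0.0835,"z":0,"spin":0},{"fingers":0.2,"x":0,"y":0.0835,"z":0,"spin":0},{"fingers":0,"x":0,"y":0.0835,"z":0,"spin":0},{"fingers":-0.2,"x":0,"y":0.0835,"z":0,"spin":0}]' 15; python3 go.py .479 .2265 .0815 84.95
```

```text
time_s: 2.1
ee_pos: [0.4793, 0.2269, 0.0824]
eef_rot: [-1.572, -0.0, 1.483]
force: [0.3, -1.2, 0.6]
grip_width: 0.0654
t 2.1 x -0.0004 y 0.0009 z 0.0003 spin -0.00 at [0.4793 0.2269 0.0824] [-1.5715e+00 -3.0000e-04  1.4826e+00] F [ 0.29 -1.19  0.56] w 0.0654
```

Position is good. Now I'll close fully and lift.

```bash
python3 -m handwheel '[{"fingers":-0.5,"x":0,"y":0,"z":0,"spin":0},{"fingers":-0.5,"x":0,"y":0,"z":0,"spin":0},{"fingers":-0.5,"x":0,"y":0,"z":0,"spin":0},{"fingers":-0.5,"x":0,"y":0,"z":0,"spin":0},{"fingers":-0.5,"x":0,"y":-0.003,"z":0,"spin":0},{"fingers":-0.5,"x":0,"y":-0.010,"z":0,"spin":0},{"fingers":-0.5,"x":0,"y":-0.025,"z":0,"spin":0},{"fingers":-0.5,"x":0,"y":-0.045,"z":0,"spin":0},{"fingers":-0.5,"x":0,"y":-0.065,"z":0,"spin":0},{"fingers":-0.5,"x":0,"y":-0.080,"z":0,"spin":0}]' 15; python3 go.py .5625 -.2125 .17 5.97
python3 - <<'E'
from h import *
p,d=cams.camera('scene');np.savez('pics/s1.npz',p=p,d=d);q=cams.camera('wrist')[0]
cv2.imwrite('pics/s1.png',np.hstack([cv2.resize(p[120:330,180:460],(400,300)),cv2.resize(q,(400,300))])[:,:,::-1])
E
```

```text
time_s: 3.1
ee_pos: [0.4793, 0.2268, 0.1636]
eef_rot: [-1.572, -0.0, 1.483]
force: [-0.2, -0.1, -2.5]
grip_width: 0.0498
t 3.1 x -0.4303 y -0.0064 z -0.1215 spin 78.98 at [0.4793 0.2268 0.1636] [-1.5719e+00 -4.0000e-04  1.4827e+00] F [-0.19 -0.06 -2.48] w 0.0498
```

View pics/s1.png

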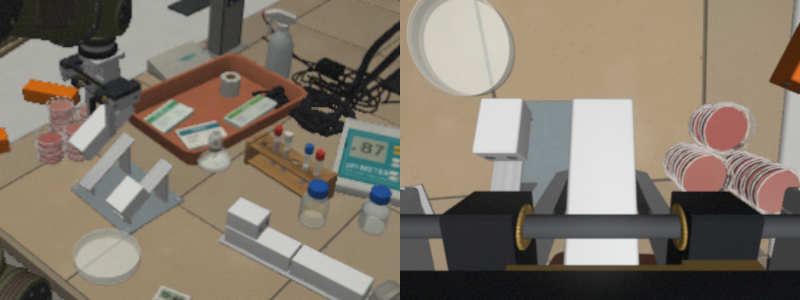

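The full brick hangs level across and tilted in the jaws (left half, ≈(90,130); centred at (605,170) in the wrist view), and the weight is about 2.5 N. The half brick is undisturbed. Next I carry it over the wall, 4 mm short of its final place.

```bash
python3 -m handwheel '[{"fingers":-0.5,"x":-0.015,"y":-0.005,"z":-0.004,"spin":4},{"fingers":-0.5,"x":-0.050,"y":-0.01,"z":-0.014,"spin":12},{"fingers":-0.5,"x":-0.096,"y":-0.01,"z":-0.027,"spin":20},{"fingers":-0.5,"x":-0.143,"y":-0.01,"z":-0.040,"spin":28},{"fingers":-0.5,"x":-0.190,"y":-0.01,"z":-0.053,"spin":36},{"fingers":-0.5,"x":-0.237,"y":-0.01,"z":-0.067,"spin":44},{"fingers":-0.5,"x":-0.284,"y":-0.01,"z":-0.080,"spin":52},{"fingers":-0.5,"x":-0.331,"y":-0.01,"z":-0.093,"spin":60},{"fingers":-0.5,"x":-0.376,"y":-0.01,"z":-0.106,"spin":68},{"fingers":-0.5,"x":-0.410,"y":-0.01,"z":-0.116,"spin":74}]'; python3 go.py .5625 -.2125 .13 5.97
```

```text
time_s: 4.2
ee_pos: [0.5583, -0.1945, 0.1709]
eef_rot: [-1.57, 0.001, 0.184]
force: [-0.0, 0.4, -2.1]
grip_width: 0.05
t 4.2 x 0.0009 y 0.0409 z -0.0185 spin 4.58 at [ 0.5583 -0.1945  0.1709] [-1.5704e+00  1.0000e-03  1.8420e-01] F [-0.05  0.41 -2.13] w 0.05
```

```bash
python3 -m handwheel '[{"fingers":-0.5,"x":0,"y":0,"z":-0.010,"spin":2.5},{"fingers":-0.5,"x":0,"y":0,"z":-0.018,"spin":4.98},{"fingers":-0.5,"x":0,"y":0.005,"z":-0.021,"spin":4.98},{"fingers":-0.5,"x":0,"y":0.018,"z":-0.021,"spin":4.98},{"fingers":-0.5,"x":0,"y":0.033,"z":-0.021,"spin":4.98},{"fingers":-0.5,"x":0,"y":0.048,"z":-0.021,"spin":4.98},{"fingers":-0.5,"x":0,"y":0.060,"z":-0.021,"spin":4.98},{"fingers":-0.5,"x":0,"y":0.066,"z":-0.021,"spin":4.98},{"fingers":-0.5,"x":0,"y":0.066,"z":-0.021,"spin":4.98},{"fingers":-0.5,"x":0,"y":0.066,"z":-0.021,"spin":4.98}]'; python3 go.py .5625 -.2125 .0685 5.97
python3 - <<'E'
from h import *
T=cams.camera('top');np.savez('pics/t2.npz',p=T[0],d=T[1]);p,d=cams.camera('scene');np.savez('pics/s2.npz',p=p,d=d);q=cams.camera('wrist')[0]
cv2.imwrite('pics/s2.png',np.hstack([cv2.resize(p[200:350,300:500],(400,300)),cv2.resize(q,(400,300))])[:,:,::-1])
E
```

```text
time_s: 5.2
ee_pos: [0.5628, -0.2125, 0.1063]
eef_rot: [-1.571, -0.001, 0.104]
force: [-0.2, -0.0, -1.8]
grip_width: 0.0502
t 5.2 x -0.0003 y 0.0378 z 0.0000 spin 0.00 at [ 0.5628 -0.2125  0.1063] [-1.5711e+00 -5.0000e-04  1.0420e-01] F [-0.18 -0.04 -1.81] w 0.0502
```

View pics/s2.png

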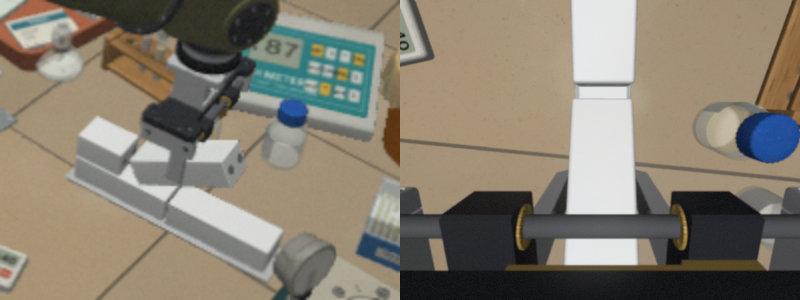

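The full brick's low end is 6 mm or more clear of the laid half brick, and the two are in line in the wrist view (centres ≈603 px). I'll press it down slowly so it pivots flat in the pads.

```bash
python3 -m handwheel '[{"fingers":-0.5,"x":0,"y":0.003,"z":0,"spin":0},{"fingers":-0.5,"x":0,"y":0.006,"z":0,"spin":0},{"fingers":-0.5,"x":0,"y":0.009,"z":0,"spin":0},{"fingers":-0.5,"x":0,"y":0.012,"z":0,"spin":0},{"fingers":-0.5,"x":0,"y":0.015,"z":0,"spin":0},{"fingers":-0.5,"x":0,"y":0.018,"z":0,"spin":0},{"fingers":-0.5,"x":0,"y":0.021,"z":0,"spin":0},{"fingers":-0.5,"x":0,"y":0.024,"z":0,"spin":0},{"fingers":-0.5,"x":0,"y":0.027,"z":0,"spin":0},{"fingers":-0.5,"x":0,"y":0.030,"z":0,"spin":0}]' 10; python3 go.py .5625 -.2125 .0675 5.97
```

```text
time_s: 6.35
ee_pos: [0.5625, -0.2123, 0.0755]
eef_rot: [-1.57, 0.0, 0.104]
force: [-0.0, -3.0, 0.9]
grip_width: 0.0501
t 6.35 x 0.0000 y 0.0080 z -0.0002 spin 0.01 at [ 0.5625 -0.2123  0.0755] [-1.5705e+00  4.0000e-04  1.0430e-01] F [-0.02 -2.98  0.94] w 0.0501
```

Run:
```python
from h import *
p,d=cams.camera('scene');q=cams.camera('wrist')[0]
cv2.imwrite('pics/s3.png',np.hstack([cv2.resize(p[230:310,330:437],(400,300),interpolation=2),cv2.resize(q[0:300,150:410],(345,400),interpolation=2)[:300]])[:,:,::-1])
```

```text
(no output)
```

View pics/s3.png

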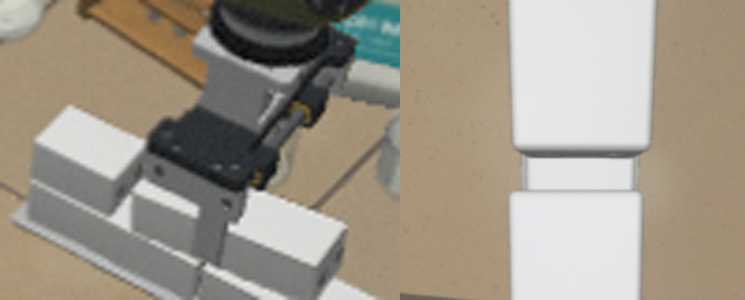

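No contact with the laid half brick: there's a gap of about 35 px at row 170, with the lower course visible in it. The full brick sits about 1.7 mm to the near side of the wall line. I'll finish flattening.

```bash
python3 -m handwheel '[{"fingers":-0.5,"x":0,"y":0.002,"z":0,"spin":0},{"fingers":-0.5,"x":0,"y":0.004,"z":0,"spin":0},{"fingers":-0.5,"x":0,"y":0.0055,"z":0,"spin":0},{"fingers":-0.5,"x":0,"y":0.007,"z":0,"spin":0},{"fingers":-0.5,"x":0,"y":0.008,"z":0,"spin":0},{"fingers":-0.5,"x":0,"y":0.009,"z":0,"spin":0},{"fingers":-0.5,"x":0,"y":0.0095,"z":0,"spin":0},{"fingers":-0.5,"x":0,"y":0.0095,"z":0,"spin":0},{"fingers":-0.5,"x":0,"y":0.0095,"z":0,"spin":0},{"fingers":-0.5,"x":0,"y":0.0095,"z":0,"spin":0}]'; python3 go.py .5625 -.2125 .0675 5.97
python3 - <<'E'
from h import *
c=cams.get_calibration('wrist')
p,d=cams.camera('scene');q,dw=cams.camera('wrist');np.savez('pics/w4.npz',p=q,d=dw,view=c['view']);np.savez('pics/s4.npz',p=p,d=d)
cv2.imwrite('pics/s4.png',np.hstack([cv2.resize(p[230:310,330:437],(400,300),interpolation=2),cv2.resize(q[0:300,150:410],(345,400),interpolation=2)[:300]])[:,:,::-1])
E
```

```text
time_s: 7.45
ee_pos: [0.5626, -0.2127, 0.0678]
eef_rot: [-1.572, -0.0, 0.104]
force: [-7.0, -0.8, 14.8]
grip_width: 0.05
t 7.45 x -0.0001 y 0.0003 z 0.0002 spin 0.00 at [ 0.5626 -0.2127  0.0678] [-1.5716e+00 -4.0000e-04  1.0430e-01] F [-6.97 -0.77 14.84] w 0.05
```

View pics/s4.png

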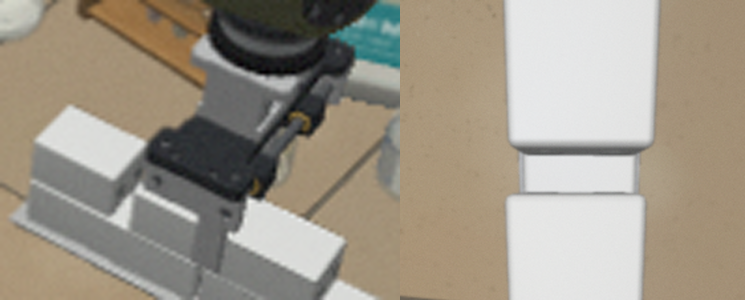

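```bash
cat > w.py <<'E'
from h import *
import sys
def wr(p,d,c):
    p,d,W,r,o=cloud('wrist',p,d,c)
    m=(cv2.cvtColor(p,cv2.COLOR_RGB2HSV)[...,1]<25)&(p.min(-1)>150)&(d>0)
    return p,d,W,r,o,m
def rep(p,d,c,u0=.0):
    p,d,W,r,o,m=wr(p,d,c)
    ps=np.radians(5.97);u=np.array([-np.sin(ps),np.cos(ps)]);v=np.array([np.cos(ps),np.sin(ps)])
    q=W[...,:2]-np.array([.562,-.2085]);a=q@u;b=q@v
    t=m&(abs(W[...,2]-.084)<.015)&(abs(b)<.06)
    for nm,lo,hi in [('laid',.078,.138),('full+',.03,.062),('full-',-.062,-.03),('half',-.137,-.079)]:
        s=t&(a>lo)&(a<hi)
        if s.sum()<200: print(nm,'few',s.sum());continue
        A=np.c_[a[s],b[s],np.ones(s.sum())];k=np.linalg.lstsq(A,W[s][:,2],rcond=None)[0]
        X=o+r*((.084-o[2])/r[...,2])[...,None];bb=(X[...,:2]-np.array([.562,-.2085]))@v;aa=(X[...,:2]-np.array([.562,-.2085]))@u
        B=[];
        for j in range(10):
            l0=lo+(hi-lo)*j/10; z=s&(aa>l0)&(aa<l0+(hi-lo)/10)
            if z.sum()>50: B.append((l0+(hi-lo)/20,(np.percentile(bb[z],1)+np.percentile(bb[z],99))/2,np.ptp(np.percentile(bb[z],[1,99]))))
        B=np.array(B);l=np.polyfit(B[:,0],B[:,1],1)
        print(nm,s.sum(),'slope along/across %.3f %.3f'%(k[0],k[1]),'z %.4f'%np.median(W[s][:,2]),'mid b %.4f dir %.3f width %.4f'%(B[:,1].mean(),l[0],np.median(B[:,2])))
    # gaps along the wall's middle line: profile of height
    s=(abs(b)<.015)&m&(abs(W[...,2]-.084)<.012);X=o+r*((.084-o[2])/r[...,2])[...,None];aa=((X[...,:2]-np.array([.562,-.2085]))@u)[s]
    h,e=np.histogram(aa,np.arange(-.2,.2,.001));
    run=np.where(h>max(3,.2*np.median(h[h>0])))[0];cut=np.where(np.diff(run)>1)[0]
    print('top-face runs (mm):',[(round(e[x[0]]*1e3),round(e[x[-1]+1]*1e3)) for x in np.split(run,cut+1) if len(x)>3])
E
python3 - <<'E'
from w import *
c=cams.get_calibration('wrist');T=np.load('pics/w4.npz');c['view']=T['view'];rep(T['p'],T['d'],c)
E
```

```text
laid 11827 slope along/across -0.002 0.000 z 0.0842 mid b 0.0021 dir 0.000 width 0.0475
full+ 6663 slope along/across -0.021 0.001 z 0.0843 mid b 0.0003 dir 0.002 width 0.0472
full- 3304 slope along/across 0.008 0.000 z 0.0844 mid b 0.0003 dir 0.006 width 0.0474
half few 0
top-face runs (mm): [(-61, -37), (-18, 61), (76, 119)]
```

The brick is flat (top at 84.3 mm, slope ≤0.02). The gap to the laid half brick measures about 12 mm, because the brick slid a little in the pads, and it is 1.8 mm to the near side. I'll lift slightly with a firmer grip, shift, and set it down.

```bash
python3 -m handwheel '[{"fingers":-0.5,"x":0,"y":0,"z":0,"spin":0},{"fingers":-0.5,"x":0,"y":-0.002,"z":0,"spin":0},{"fingers":-0.5,"x":0,"y":-0.004,"z":0,"spin":0},{"fingers":-0.5,"x":0.0005,"y":-0.004,"z":0.002,"spin":0},{"fingers":-0.5,"x":0.001,"y":-0.004,"z":0.004,"spin":0},{"fingers":-0.5,"x":0.0015,"y":-0.004,"z":0.006,"spin":0},{"fingers":-0.5,"x":0.0015,"y":-0.004,"z":0.0075,"spin":0},{"fingers":-0.5,"x":0.0015,"y":-0.004,"z":0.0075,"spin":0},{"fingers":-0.5,"x":0.0015,"y":-0.004,"z":0.0075,"spin":0},{"fingers":-0.5,"x":0.0015,"y":-0.004,"z":0.0075,"spin":0}]' 20; python3 go.py .5625 -.2125 .0675 5.97
python3 - <<'E'
from w import *
c=cams.get_calibration('wrist');q,d=cams.camera('wrist');rep(q,d,c);np.savez('pics/w5.npz',p=q,d=d)
cv2.imwrite('pics/s5.png',q[:,:,::-1])
E
```

```text
time_s: 8.55
ee_pos: [0.5633, -0.2049, 0.0704]
eef_rot: [-1.571, 0.0, 0.104]
force: [0.5, -0.9, -2.6]
grip_width: 0.0499
t 8.55 x -0.0016 y 0.0029 z -0.0075 spin -0.00 at [ 0.5633 -0.2049  0.0704] [-1.5708  0.      0.1041] F [ 0.52 -0.86 -2.62] w 0.0499
laid 13528 slope along/across -0.001 0.001 z 0.0843 mid b 0.0021 dir 0.002 width 0.0474
full+ 6811 slope along/across -0.001 0.001 z 0.0870 mid b 0.0017 dir 0.003 width 0.0482
full- 3229 slope along/across 0.002 -0.003 z 0.0870 mid b 0.0018 dir -0.003 width 0.0482
half few 0
top-face runs (mm): [(-55, -31), (-12, 68), (76, 128)]
```

View pics/s5.png

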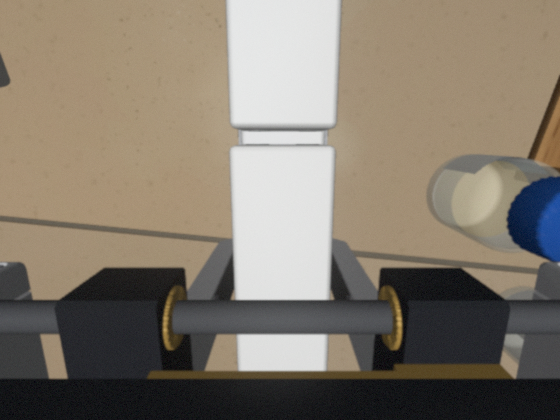

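Flat and in line (b 1.7 against 2.1 mm). The visible edges, at rows ≈127 and 147, are 8 mm apart, so the true gap is about 5 mm. I'll go 2 mm closer, set down and release.

```bash
python3 -m handwheel '[{"fingers":-0.5,"x":0.0003,"y":0,"z":0.001,"spin":0},{"fingers":-0.5,"x":0.0003,"y":0,"z":0.002,"spin":0},{"fingers":-0.5,"x":0.0003,"y":0.001,"z":0.002,"spin":0},{"fingers":-0.5,"x":0.0003,"y":0.002,"z":0.002,"spin":0},{"fingers":-0.5,"x":0.0003,"y":0.0028,"z":0.002,"spin":0},{"fingers":-0.5,"x":0.0003,"y":0.003,"z":0.002,"spin":0},{"fingers":-0.5,"x":0.0003,"y":0.003,"z":0.002,"spin":0},{"fingers":0.2,"x":0.0003,"y":0.003,"z":0.002,"spin":0},{"fingers":0.5,"x":0.0003,"y":0.003,"z":0.002,"spin":0},{"fingers":1,"x":0.0003,"y":0.003,"z":0.002,"spin":0}]' 20; python3 go.py .5625 -.2125 .0675 5.97
python3 - <<'E'
from w import *
c=cams.get_calibration('wrist');q,d=cams.camera('wrist');rep(q,d,c)
E
```

```text
time_s: 9.6
ee_pos: [0.5634, -0.2029, 0.0674]
eef_rot: [-1.571, -0.0, 0.104]
force: [0.6, -0.2, -0.5]
grip_width: 0.0691
t 9.6 x -0.0019 y -0.0001 z -0.0095 spin -0.00 at [ 0.5634 -0.2029  0.0674] [-1.5709e+00 -1.0000e-04  1.0420e-01] F [ 0.55 -0.2  -0.5 ] w 0.0691
laid 14218 slope along/across -0.001 0.000 z 0.0843 mid b 0.0021 dir 0.002 width 0.0472
full+ 6805 slope along/across -0.000 0.001 z 0.0843 mid b 0.0020 dir 0.001 width 0.0472
full- 2876 slope along/across 0.005 -0.001 z 0.0843 mid b 0.0020 dir -0.002 width 0.0472
half few 0
top-face runs (mm): [(-51, -27), (-8, 70), (76, 129)]
```

The full brick is released: flat, in line (2.0 against 2.1 mm), with a gap of about 3 mm. Next, the half brick.

```bash
python3 -m handwheel '[{"fingers":1,"x":0,"y":0,"z":0,"spin":0},{"fingers":1,"x":0,"y":-0.020,"z":0,"spin":0},{"fingers":1,"x":0,"y":-0.060,"z":0,"spin":0},{"fingers":1,"x":0,"y":-0.090,"z":0,"spin":0},{"fingers":1,"x":0,"y":-0.090,"z":0.02,"spin":-4},{"fingers":1,"x":-0.006,"y":-0.090,"z":0.06,"spin":-12},{"fingers":1,"x":-0.019,"y":-0.090,"z":0.105,"spin":-20},{"fingers":1,"x":-0.034,"y":-0.090,"z":0.150,"spin":-28},{"fingers":1,"x":-0.048,"y":-0.090,"z":0.19,"spin":-36},{"fingers":1,"x":-0.060,"y":-0.090,"z":0.22,"spin":-44}]' 20; python3 go.py .4375 .1092 .14 84.9
```

```text
time_s: 10.65
ee_pos: [0.4797, 0.0117, 0.1575]
eef_rot: [-1.571, -0.0, 0.879]
force: [0.3, -0.4, 0.2]
grip_width: 0.0937
t 10.65 x 0.0482 y 0.0175 z 0.0947 spin -34.55 at [0.4797 0.0117 0.1575] [-1.5708e+00 -2.0000e-04  8.7870e-01] F [ 0.27 -0.43  0.24] w 0.0937
```

Run:
```python
from m import *
D=cloud('top');p,d=D[:2];np.savez('pics/t6.npz',p=p,d=d)
for nm,box in [('half',(.38,.48,.06,.15))]:
    t,s,az,c=slope('top',D,box);print(nm,round(t,1),np.round(s,4),round(az,2),np.round(c,4))
R,k,zz=flat('top',D,.084,(.5,.64,-.3,0));print('course2',np.round(R[0],4),np.round(R[1],4),round(R[2],2),k)
```

```text
half 29.8 [0.0448 0.0617] 0.76 [0.4381 0.1103 0.0608]
course2 [ 0.5609 -0.2104] [0.0481 0.1381] 95.71 709
```

```bash
python3 go.py .4375 .1092 .14 84.9
```

```text
t 10.7 x 0.0481 y 0.0175 z 0.0915 spin -33.96 at [0.4782 0.0142 0.1575] [-1.5699e+00 -2.0000e-04  8.8910e-01] F [1.23 0.93 0.47] w 0.094
```

```bash
python3 -m handwheel '[{"fingers":1,"x":0.006,"y":0,"z":0.012,"spin":-5},{"fingers":1,"x":0.016,"y":0,"z":0.032,"spin":-12},{"fingers":1,"x":0.028,"y":0,"z":0.057,"spin":-19},{"fingers":1,"x":0.039,"y":0,"z":0.079,"spin":-26},{"fingers":1,"x":0.046,"y":0.005,"z":0.092,"spin":-32},{"fingers":1,"x":0.0483,"y":0.0174,"z":0.0972,"spin":-34.93},{"fingers":1,"x":0.0483,"y":0.0174,"z":0.0972,"spin":-34.93},{"fingers":1,"x":0.0483,"y":0.0174,"z":0.0972,"spin":-34.93},{"fingers":1,"x":0.0483,"y":0.0174,"z":0.0972,"spin":-34.93},{"fingers":1,"x":0.0483,"y":0.0174,"z":0.0972,"spin":-34.93}]' 20; python3 go.py .4375 .1092 .0635 84.9
```

```text
time_s: 11.7
ee_pos: [0.4378, 0.1089, 0.1405]
eef_rot: [-1.571, -0.0, 1.48]
force: [-0.2, -0.8, 0.2]
grip_width: 0.0942
t 11.7 x 0.0002 y 0.0770 z 0.0003 spin -0.08 at [0.4378 0.1089 0.1405] [-1.5715e+00 -2.0000e-04  1.4803e+00] F [-0.16 -0.8   0.16] w 0.0942
```

```bash
python3 -m handwheel '[{"fingers":1,"x":0,"y":0.015,"z":0,"spin":0},{"fingers":1,"x":0,"y":0.040,"z":0,"spin":0},{"fingers":1,"x":0,"y":0.065,"z":0,"spin":0},{"fingers":1,"x":0,"y":0.077,"z":0,"spin":0},{"fingers":1,"x":0,"y":0.077,"z":0,"spin":0},{"fingers":0.3,"x":0,"y":0.077,"z":0,"spin":0},{"fingers":-0.5,"x":0,"y":0.077,"z":0,"spin":0},{"fingers":-0.5,"x":0,"y":0.077,"z":0,"spin":0},{"fingers":-0.5,"x":0,"y":0.077,"z":0,"spin":0},{"fingers":-0.5,"x":0,"y":0.077,"z":0,"spin":0}]' 15; python3 go.py .4375 .1092 .0635 84.9
```

```text
time_s: 12.7
ee_pos: [0.4376, 0.1093, 0.0633]
eef_rot: [-1.571, -0.0, 1.482]
force: [-0.5, -0.2, 0.4]
grip_width: 0.0575
t 12.7 x -0.0001 y -0.0002 z 0.0001 spin -0.00 at [0.4376 0.1093 0.0633] [-1.5712e+00 -1.0000e-04  1.4817e+00] F [-0.47 -0.25  0.45] w 0.0575
```

```bash
python3 -m handwheel '[{"fingers":-0.5,"x":0,"y":0,"z":0,"spin":0},{"fingers":-0.5,"x":0,"y":0,"z":0,"spin":0},{"fingers":-0.5,"x":0,"y":0,"z":0,"spin":0},{"fingers":-0.5,"x":0,"y":-0.003,"z":0,"spin":0},{"fingers":-0.5,"x":0,"y":-0.010,"z":0,"spin":0},{"fingers":-0.5,"x":0,"y":-0.025,"z":0,"spin":0},{"fingers":-0.5,"x":0,"y":-0.045,"z":0,"spin":0},{"fingers":-0.5,"x":0,"y":-0.070,"z":0,"spin":0},{"fingers":-0.5,"x":0,"y":-0.095,"z":0,"spin":0},{"fingers":-0.5,"x":0,"y":-0.105,"z":0,"spin":0}]' 15; python3 go.py .576 -.3225 .165 5.97
```

```text
time_s: 13.7
ee_pos: [0.4381, 0.1093, 0.1704]
eef_rot: [-1.574, -0.001, 1.482]
force: [0.0, -0.2, -1.2]
grip_width: 0.0498
t 13.7 x -0.4179 y 0.0054 z -0.1757 spin 78.93 at [0.4381 0.1093 0.1704] [-1.5740e+00 -7.0000e-04  1.4817e+00] F [ 0.01 -0.19 -1.16] w 0.0498
```

Half brick held (grip 49.8 mm, about 1.3 N). Before carrying it to the right end, I'll check the clearance to the instrument there.

Run:
```python
from h import *
for n,f in [('top','top0'),('scene','scene0')]:
    T=np.load(f'pics/{f}.npz');W=cloud(n,T['p'],T['d'])[2];m=T['d']>0
    for z0,z1 in [(.04,.1),(.1,.2),(.2,.5)]:
        s=m&(W[...,2]>z0)&(W[...,2]<z1)&(W[...,0]>.3)&(W[...,0]<.75)&(W[...,1]<-.36)&(W[...,1]>-.62)
        Q=W[s];print(n,z0,len(Q), np.round(np.percentile(Q,[2,98],axis=0),3).tolist() if len(Q)>20 else '', 'ymax %.3f'%(np.percentile(Q[:,1],99.5)) if len(Q)>20 else '')
```

```text
top 0.04 1579 [[0.351, -0.526, 0.043], [0.747, -0.409, 0.096]] ymax -0.406
top 0.1 3736 [[0.345, -0.6, 0.109], [0.487, -0.415, 0.196]] ymax -0.414
top 0.2 848 [[0.349, -0.575, 0.201], [0.484, -0.414, 0.288]] ymax -0.413
scene 0.04 2032 [[0.342, -0.523, 0.043], [0.747, -0.419, 0.098]] ymax -0.415
scene 0.1 7148 [[0.343, -0.614, 0.107], [0.485, -0.423, 0.197]] ymax -0.419
scene 0.2 2099 [[0.35, -0.584, 0.201], [0.478, -0.421, 0.293]] ymax -0.417
```

```bash
python3 -m handwheel '[{"fingers":-0.5,"x":-0.015,"y":0,"z":-0.006,"spin":4},{"fingers":-0.5,"x":-0.048,"y":0,"z":-0.020,"spin":12},{"fingers":-0.5,"x":-0.090,"y":0,"z":-0.038,"spin":20},{"fingers":-0.5,"x":-0.133,"y":0,"z":-0.056,"spin":28},{"fingers":-0.5,"x":-0.176,"y":0,"z":-0.074,"spin":36},{"fingers":-0.5,"x":-0.219,"y":0,"z":-0.092,"spin":44},{"fingers":-0.5,"x":-0.262,"y":0,"z":-0.110,"spin":52},{"fingers":-0.5,"x":-0.305,"y":0,"z":-0.128,"spin":60},{"fingers":-0.5,"x":-0.345,"y":0,"z":-0.145,"spin":67},{"fingers":-0.5,"x":-0.375,"y":0,"z":-0.158,"spin":73}]'; python3 go.py .5759 -.322 .165 5.97
```

```text
time_s: 14.7
ee_pos: [0.5615, -0.2808, 0.1671]
eef_rot: [-1.57, 0.001, 0.201]
force: [0.4, 0.3, -1.2]
grip_width: 0.0499
t 14.7 x 0.0059 y 0.0021 z -0.0433 spin 5.57 at [ 0.5615 -0.2808  0.1671] [-1.5703e+00  8.0000e-04  2.0150e-01] F [ 0.4   0.27 -1.17] w 0.0499
```

```bash
python3 -m handwheel '[{"fingers":-0.5,"x":0.003,"y":0,"z":-0.022,"spin":3},{"fingers":-0.5,"x":0.0051,"y":0,"z":-0.040,"spin":5.93},{"fingers":-0.5,"x":0.0051,"y":0,"z":-0.0456,"spin":5.93},{"fingers":-0.5,"x":0.0051,"y":0.010,"z":-0.0456,"spin":5.93},{"fingers":-0.5,"x":0.0051,"y":0.028,"z":-0.0456,"spin":5.93},{"fingers":-0.5,"x":0.0051,"y":0.048,"z":-0.0456,"spin":5.93},{"fingers":-0.5,"x":0.0051,"y":0.064,"z":-0.0456,"spin":5.93},{"fingers":-0.5,"x":0.0051,"y":0.074,"z":-0.0456,"spin":5.93},{"fingers":-0.5,"x":0.0051,"y":0.079,"z":-0.0456,"spin":5.93},{"fingers":-0.5,"x":0.0051,"y":0.079,"z":-0.0456,"spin":5.93}]' 12; python3 go.py .5759 -.322 .0675 5.97
python3 - <<'E'
from w import *
c=cams.get_calibration('wrist');q,d=cams.camera('wrist');rep(q,d,c);p,_=cams.camera('scene')
cv2.imwrite('pics/s7.png',np.hstack([cv2.resize(p[230:350,330:490],(400,300),interpolation=2),cv2.resize(q,(400,300))])[:,:,::-1])
E
```

```text
time_s: 15.7
ee_pos: [0.5758, -0.3216, 0.0887]
eef_rot: [-1.57, 0.0, 0.105]
force: [0.1, 0.2, -1.1]
grip_width: 0.05
t 15.7 x 0.0000 y 0.0212 z -0.0004 spin 0.02 at [ 0.5758 -0.3216  0.0887] [-1.5704e+00  4.0000e-04  1.0450e-01] F [ 0.07  0.17 -1.05] w 0.05
laid few 0
full+ few 0
full- 5871 slope along/across 0.000 0.001 z 0.0843 mid b 0.0020 dir -0.000 width 0.0476
half 4286 slope along/across -0.562 0.003 z 0.0928 mid b 0.0023 dir 0.018 width 0.0504
top-face runs (mm): [(-101, -76), (-70, 18)]
```

View pics/s7.png

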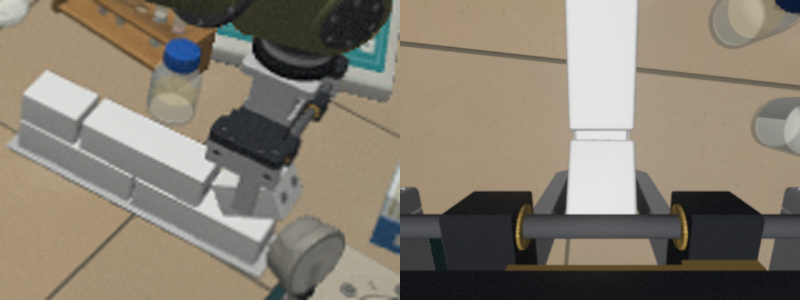

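The half brick is in line (b 2.3 against 2.0 mm), with its low edge 6 mm short of the full brick (wrist gap at row ≈135). Pressing flat now.

```bash
python3 -m handwheel '[{"fingers":-0.5,"x":0,"y":0.003,"z":0,"spin":0},{"fingers":-0.5,"x":0,"y":0.006,"z":0,"spin":0},{"fingers":-0.5,"x":0,"y":0.008,"z":0,"spin":0},{"fingers":-0.5,"x":0,"y":0.010,"z":0,"spin":0},{"fingers":-0.5,"x":0,"y":0.012,"z":0,"spin":0},{"fingers":-0.5,"x":0,"y":0.014,"z":0,"spin":0},{"fingers":-0.5,"x":0,"y":0.016,"z":0,"spin":0},{"fingers":-0.5,"x":0,"y":0.018,"z":0,"spin":0},{"fingers":-0.5,"x":0,"y":0.0195,"z":0,"spin":0},{"fingers":-0.5,"x":0,"y":0.0205,"z":0,"spin":0}]'; python3 go.py .5759 -.322 .0675 5.97
python3 - <<'E'
from w import *
c=cams.get_calibration('wrist');q,d=cams.camera('wrist');rep(q,d,c)
E
```

```text
time_s: 16.8
ee_pos: [0.5767, -0.3235, 0.0709]
eef_rot: [-1.575, -0.003, 0.104]
force: [-1.1, -5.6, 13.8]
grip_width: 0.05
t 16.8 x -0.0007 y 0.0034 z 0.0016 spin -0.03 at [ 0.5767 -0.3235  0.0709] [-1.5748 -0.0032  0.1037] F [-1.13 -5.59 13.75] w 0.05
laid few 0
full+ few 0
full- 7454 slope along/across -0.002 0.001 z 0.0843 mid b 0.0020 dir 0.000 width 0.0473
half 8715 slope along/across -0.336 0.003 z 0.0890 mid b 0.0028 dir 0.001 width 0.0489
top-face runs (mm): [(-131, -83), (-70, 9)]
```

The half brick is sliding in the pads instead of pivoting fully: tilt is 18.6° and I'm pressing with about 14 N. I'll take the load off, drop the grip to the minimum so that gravity helps the pivot, and press on gently.

```bash
python3 -m handwheel '[{"fingers":-0.5,"x":0,"y":-0.002,"z":0,"spin":0},{"fingers":-0.5,"x":0,"y":-0.003,"z":0,"spin":0},{"fingers":-0.5,"x":0,"y":-0.003,"z":0,"spin":0},{"fingers":-0.5,"x":0,"y":-0.003,"z":0,"spin":0},{"fingers":-0.5,"x":0,"y":-0.002,"z":0,"spin":0},{"fingers":-0.5,"x":0,"y":-0.001,"z":0,"spin":0},{"fingers":-0.5,"x":0,"y":0,"z":0,"spin":0},{"fingers":-0.5,"x":0,"y":0.001,"z":0,"spin":0},{"fingers":-0.5,"x":0,"y":0.001,"z":0,"spin":0},{"fingers":-0.5,"x":0,"y":0.001,"z":0,"spin":0}]' 3; python3 go.py .5759 -.322 .0675 5.97
python3 - <<'E'
from w import *
c=cams.get_calibration('wrist');q,d=cams.camera('wrist');rep(q,d,c)
E
```

```text
time_s: 17.85
ee_pos: [0.5759, -0.3219, 0.0676]
eef_rot: [-1.571, -0.0, 0.104]
force: [0.4, -1.7, 2.3]
grip_width: 0.0497
t 17.85 x -0.0001 y 0.0001 z -0.0001 spin -0.01 at [ 0.5759 -0.3219  0.0676] [-1.5709e+00 -2.0000e-04  1.0410e-01] F [ 0.36 -1.65  2.32] w 0.0497
laid few 0
full+ few 0
full- 7740 slope along/across -0.002 -0.000 z 0.0843 mid b 0.0020 dir -0.003 width 0.0474
half 8109 slope along/across -0.241 0.002 z 0.0877 mid b 0.0021 dir -0.004 width 0.0484
top-face runs (mm): [(-128, -84), (-70, 9)]
```

Much better: 13.5° at only about 3 N. I'll go 3 mm further, which is as far as the fingertips should go, and then let go. The centre has only about 5 mm left to settle, well within the limit.

```bash
python3 -m handwheel '[{"fingers":-0.5,"x":0,"y":0.0007,"z":0,"spin":0},{"fingers":-0.5,"x":0,"y":0.0014,"z":0,"spin":0},{"fingers":-0.5,"x":0,"y":0.002,"z":0,"spin":0},{"fingers":-0.5,"x":0,"y":0.0025,"z":0,"spin":0},{"fingers":-0.5,"x":0,"y":0.003,"z":0,"spin":0},{"fingers":-0.5,"x":0,"y":0.003,"z":0,"spin":0},{"fingers":-0.5,"x":0,"y":0.003,"z":0,"spin":0},{"fingers":-0.5,"x":0,"y":0.003,"z":0,"spin":0},{"fingers":-0.5,"x":0,"y":0.003,"z":0,"spin":0},{"fingers":-0.5,"x":0,"y":0.003,"z":0,"spin":0}]' 3; python3 go.py .5759 -.322 .0675 5.97
python3 - <<'E'
from w import *
c=cams.get_calibration('wrist');q,d=cams.camera('wrist');rep(q,d,c)
E
```

```text
time_s: 18.9
ee_pos: [0.5759, -0.3218, 0.0645]
eef_rot: [-1.571, 0.0, 0.104]
force: [-0.1, -2.4, 1.5]
grip_width: 0.0503
t 18.9 x -0.0000 y -0.0030 z -0.0002 spin -0.00 at [ 0.5759 -0.3218  0.0645] [-1.5707e+00  1.0000e-04  1.0420e-01] F [-0.11 -2.44  1.48] w 0.0503
laid few 0
full+ few 0
full- 8085 slope along/across -0.002 -0.000 z 0.0843 mid b 0.0020 dir -0.001 width 0.0473
half 7397 slope along/across -0.162 0.001 z 0.0865 mid b 0.0021 dir 0.007 width 0.0481
top-face runs (mm): [(-161, -145), (-126, -87), (-70, 8)]
```

```bash
python3 -m handwheel '[{"fingers":0.15,"x":0,"y":0,"z":0,"spin":0},{"fingers":0.3,"x":0,"y":0,"z":0,"spin":0},{"fingers":0.4,"x":0,"y":0,"z":0,"spin":0},{"fingers":0.4,"x":0,"y":0,"z":0,"spin":0},{"fingers":0.4,"x":0,"y":-0.002,"z":0,"spin":0},{"fingers":0.4,"x":0,"y":-0.0035,"z":0,"spin":0},{"fingers":0.4,"x":0,"y":-0.0035,"z":0,"spin":0},{"fingers":0.4,"x":0,"y":-0.0035,"z":0,"spin":0},{"fingers":0.4,"x":0,"y":-0.0035,"z":0,"spin":0},{"fingers":0.4,"x":0,"y":-0.0035,"z":0,"spin":0}]' 3; python3 go.py .5759 -.322 .0675 5.97
python3 - <<'E'
from w import *
c=cams.get_calibration('wrist');q,d=cams.camera('wrist');rep(q,d,c)
E
```

```text
time_s: 19.95
ee_pos: [0.5758, -0.3219, 0.068]
eef_rot: [-1.571, 0.0, 0.104]
force: [0.1, -1.4, 0.8]
grip_width: 0.0658
t 19.95 x 0.0000 y 0.0005 z -0.0001 spin -0.00 at [ 0.5758 -0.3219  0.068 ] [-1.5707e+00  1.0000e-04  1.0410e-01] F [ 0.13 -1.42  0.83] w 0.0658
laid few 0
full+ few 0
full- 7715 slope along/across -0.001 0.001 z 0.0843 mid b 0.0020 dir 0.000 width 0.0472
half 6312 slope along/across -0.014 0.001 z 0.0843 mid b 0.0021 dir 0.005 width 0.0473
top-face runs (mm): [(-160, -147), (-128, -92), (-70, 10)]
```

It has settled flat (top 84.3 mm, slope -0.014, in line). The visible gap is 22 mm against the 6 mm wanted. I'll regrip, raise 2.5 mm, shift 15 mm and check.

```bash
python3 -m handwheel '[{"fingers":-0.5,"x":0,"y":0,"z":0,"spin":0},{"fingers":-0.5,"x":0,"y":0,"z":0,"spin":0},{"fingers":-0.5,"x":0,"y":0,"z":0,"spin":0},{"fingers":-0.5,"x":0,"y":0,"z":0,"spin":0},{"fingers":-0.5,"x":0,"y":-0.0015,"z":0,"spin":0},{"fingers":-0.5,"x":0,"y":-0.0025,"z":0.002,"spin":0},{"fingers":-0.5,"x":0,"y":-0.0025,"z":0.007,"spin":0},{"fingers":-0.5,"x":0,"y":-0.0025,"z":0.012,"spin":0},{"fingers":-0.5,"x":0,"y":-0.0025,"z":0.015,"spin":0},{"fingers":-0.5,"x":0,"y":-0.0025,"z":0.015,"spin":0}]' 18; python3 go.py .5759 -.322 .0675 5.97
python3 - <<'E'
from w import *
c=cams.get_calibration('wrist');q,d=cams.camera('wrist');rep(q,d,c)
E
```

```text
time_s: 21.0
ee_pos: [0.5744, -0.3064, 0.0706]
eef_rot: [-1.571, 0.0, 0.105]
force: [0.2, 0.9, -1.8]
grip_width: 0.0502
t 21.0 x -0.0001 y 0.0031 z -0.0157 spin 0.04 at [ 0.5744 -0.3064  0.0706] [-1.5707e+00  1.0000e-04  1.0480e-01] F [ 0.24  0.88 -1.79] w 0.0502
laid few 0
full+ few 0
full- 6925 slope along/across -0.001 0.001 z 0.0843 mid b 0.0021 dir -0.000 width 0.0473
half 6626 slope along/across -0.002 0.001 z 0.0869 mid b 0.0022 dir -0.006 width 0.0482
top-face runs (mm): [(-146, -134), (-114, -77), (-69, 26)]
```

```bash
python3 -m handwheel '[{"fingers":-0.5,"x":0,"y":0,"z":0.001,"spin":0},{"fingers":-0.5,"x":0,"y":0,"z":0.002,"spin":0},{"fingers":-0.5,"x":0,"y":0.001,"z":0.002,"spin":0},{"fingers":-0.5,"x":0,"y":0.002,"z":0.002,"spin":0},{"fingers":-0.5,"x":0,"y":0.0027,"z":0.002,"spin":0},{"fingers":-0.5,"x":0,"y":0.0028,"z":0.002,"spin":0},{"fingers":-0.5,"x":0,"y":0.0028,"z":0.002,"spin":0},{"fingers":0.1,"x":0,"y":0.0028,"z":0.002,"spin":0},{"fingers":0.4,"x":0,"y":0.0028,"z":0.002,"spin":0},{"fingers":0.8,"x":0,"y":0.0028,"z":0.002,"spin":0}]' 18; python3 go.py .5759 -.322 .0675 5.97
python3 - <<'E'
from w import *
c=cams.get_calibration('wrist');q,d=cams.camera('wrist');rep(q,d,c)
E
```

```text
time_s: 22.05
ee_pos: [0.5741, -0.3049, 0.0676]
eef_rot: [-1.571, 0.0, 0.104]
force: [-0.2, -0.7, -0.8]
grip_width: 0.0643
t 22.05 x -0.0000 y 0.0001 z -0.0171 spin 0.00 at [ 0.5741 -0.3049  0.0676] [-1.5707  0.      0.1042] F [-0.15 -0.67 -0.82] w 0.0643
laid few 0
full+ few 0
full- 7162 slope along/across -0.000 0.001 z 0.0843 mid b 0.0020 dir -0.001 width 0.0473
half 6571 slope along/across -0.001 0.001 z 0.0843 mid b 0.0021 dir -0.001 width 0.0474
top-face runs (mm): [(-143, -130), (-111, -75), (-69, 26)]
```

Set down and released: flat, in line, visible gap 6 mm (about 3 mm true). I'll raise the tool clear, pull back toward the robot, and check the whole wall.

```bash
python3 -m handwheel '[{"fingers":1,"x":0,"y":0,"z":0,"spin":0},{"fingers":1,"x":0,"y":-0.010,"z":0,"spin":0},{"fingers":1,"x":0,"y":-0.040,"z":0,"spin":0},{"fingers":1,"x":0,"y":-0.080,"z":0,"spin":0},{"fingers":1,"x":0,"y":-0.120,"z":0.005,"spin":0},{"fingers":1,"x":0,"y":-0.150,"z":0.030,"spin":0},{"fingers":1,"x":0,"y":-0.160,"z":0.070,"spin":0},{"fingers":1,"x":0,"y":-0.160,"z":0.090,"spin":0},{"fingers":1,"x":0,"y":-0.160,"z":0.100,"spin":0},{"fingers":1,"x":0,"y":-0.160,"z":0.100,"spin":0}]' 18
python3 - <<'E'
from m import *
import w
c=cams.get_calibration('wrist');q,d=cams.camera('wrist');w.rep(q,d,c)
T=cams.camera('top');S=cams.camera('scene')
for n,I in (('top',T),('scene',S)):
    D=cloud(n,*I)
    for nm,box in (('laid',(.5,.64,-.137,0)),('full',(.5,.64,-.275,-.14)),('half',(.5,.64,-.37,-.285))):
        try:
            R,k,zz=flat(n,D,.084,box);print(n,nm,np.round(R[0],4),np.round(R[1],4),round(R[2],2),k,round(zz,4))
        except Exception as e: print(n,nm,e)
p=S[0]
cv2.imwrite('pics/s9.png',np.hstack([cv2.resize(p[220:360,320:500],(450,350),interpolation=2),cv2.resize(q,(350,350))])[:,:,::-1])
E
```

```text
time_s: 23.1
ee_pos: [0.5638, -0.2048, 0.2283]
eef_rot: [-1.571, -0.0, 0.105]
force: [-0.3, -0.6, -0.4]
grip_width: 0.0941
laid 3551 slope along/across -0.002 0.002 z 0.0843 mid b 0.0021 dir -0.006 width 0.0479
full+ 1637 slope along/across -0.006 0.003 z 0.0844 mid b 0.0021 dir -0.002 width 0.0475
full- 1335 slope along/across 0.004 0.001 z 0.0844 mid b 0.0021 dir 0.015 width 0.0479
half 743 slope along/across -0.000 0.000 z 0.0844 mid b 0.0022 dir 0.023 width 0.0475
top-face runs (mm): [(-99, -91), (-90, -85), (-84, -78), (-69, -63), (-62, -54), (-53, -45), (-44, -34), (-33, -21), (-20, 70), (75, 143)]
top laid [ 0.5497 -0.0999] [0.0484 0.066 ] 96.11 348 0.0848
top full [ 0.5603 -0.205 ] [0.0481 0.1288] 95.93 656 0.0851
top half attempt to get argmax of an empty sequence
scene laid [ 0.5518 -0.1036] [0.0504 0.066 ] 95.7 313 0.0846
scene full [ 0.5627 -0.2095] [0.0506 0.1332] 96.25 696 0.0844
scene half [ 0.574  -0.3212] [0.0505 0.0666] 95.37 391 0.0839
```

View pics/s9.png

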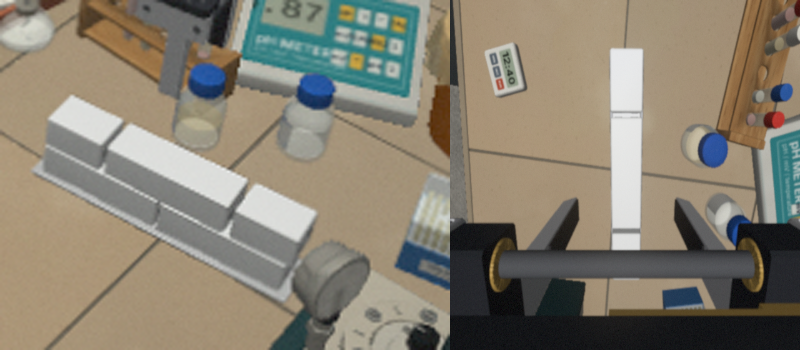

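The picture shows the finished second course: laid half at (85,130), full at (175,175), half at (275,215), bottle unmoved. My axis-aligned boxes clipped some faces, though, so I'll recheck the spacing in wall coordinates and with a closer wrist view of both joints.

```bash
python3 -m handwheel '[{"fingers":1,"x":0,"y":0.010,"z":-0.010,"spin":0},{"fingers":1,"x":0,"y":0.030,"z":-0.030,"spin":0},{"fingers":1,"x":0,"y":0.050,"z":-0.050,"spin":0},{"fingers":1,"x":0,"y":0.070,"z":-0.070,"spin":0},{"fingers":1,"x":0,"y":0.080,"z":-0.090,"spin":0},{"fingers":1,"x":0,"y":0.085,"z":-0.105,"spin":0},{"fingers":1,"x":0,"y":0.085,"z":-0.110,"spin":0},{"fingers":1,"x":0,"y":0.085,"z":-0.110,"spin":0},{"fingers":1,"x":0,"y":0.085,"z":-0.110,"spin":0},{"fingers":1,"x":0,"y":0.085,"z":-0.110,"spin":0}]' 18
python3 - <<'E'
from m import *
import w
c=cams.get_calibration('wrist');q,d=cams.camera('wrist');w.rep(q,d,c)
ps=np.radians(5.97);u=np.array([-np.sin(ps),np.cos(ps)])
T0=np.load('pics/scene0.npz')
for n,I in (('scene start',(T0['p'],T0['d'])),('scene now',cams.camera('scene'))):
    p,d,W,r,o=cloud('scene',*I);X=o+r*((.084-o[2])/r[...,2])[...,None]
    a=(X[...,:2]-[.562,-.2085])@u;b=(X[...,:2]-[.562,-.2085])@[np.cos(ps),np.sin(ps)]
    m=(cv2.cvtColor(p,cv2.COLOR_RGB2HSV)[...,1]<30)&(p.min(-1)>150)&(abs(W[...,2]-.084)<.006)&(abs(b)<.035)
    for nm,lo,hi in (('laid',.0725,.16),('full',-.0725,.0725),('half',-.17,-.0725)):
        s=m&(a>lo)&(a<hi)
        if s.sum()>50: R=rect(X[s][:,:2]);k=(R[0]-[.562,-.2085]);print(n,nm,'a %.4f b %.4f'%(k@u,k@[np.cos(ps),np.sin(ps)]),np.round(R[1],4),round(R[2]-95.97,2))
    bl=(p[...,2]>p[...,0]*2)&(W[...,2]>.075)&(W[...,2]<.11)&(abs(W[...,0]-.685)<.03)&(abs(W[...,1]+.155)<.03);print(n,'cap',np.round(np.median(W[bl],0),4))
E
```

```text
time_s: 24.25
ee_pos: [0.5754, -0.3143, 0.1434]
eef_rot: [-1.571, -0.001, 0.105]
force: [0.8, 0.1, 0.3]
grip_width: 0.094
laid few 0
full+ 2174 slope along/across -0.004 0.003 z 0.0842 mid b 0.0019 dir -0.025 width 0.0478
full- 3215 slope along/across 0.002 0.002 z 0.0843 mid b 0.0020 dir 0.005 width 0.0477
half 4849 slope along/across -0.000 0.002 z 0.0844 mid b 0.0020 dir -0.002 width 0.0478
top-face runs (mm): [(-143, -75), (-70, 47)]
scene start laid a 0.1060 b 0.0011 [0.0479 0.0648] -0.27
scene start cap [ 0.6863 -0.1698  0.0955]
scene now laid a 0.1055 b 0.0007 [0.0505 0.0657] -0.27
scene now full a 0.0000 b 0.0008 [0.0497 0.145 ] -0.16
scene now half a -0.1095 b 0.0009 [0.0487 0.0742] -0.66
scene now cap [ 0.6867 -0.1691  0.0959]
```

All checks are consistent: the joints show at most 5–6 mm between visible faces (about 3–4 mm true), the laid half brick moved less than 1 mm, and the bottle cap less than 1 mm. The tool is clear, so I'm handing in.

```bash
python3 -c "
from station import workorder,get_obs
print(workorder.hand_in(), get_obs()['time_s'])"
```

```text
the job is handed in; nothing more can be done
the job is handed in; nothing more can be done
```

Both bricks are laid flat on the wall and released, and the job was handed in at about 24 s of the 51 s allowed. The hand-in gave no verdict.

**What I did:**
- I carried the full brick from the stand's left bay, pivoted it flat on the lower course, and closed it up to the laid half brick.
- I did the same with the half brick at the open end. It slid in the pads instead of pivoting, and I pressed with up to about 14 N before I noticed.
- I then cut the grip to 3 N and let it settle the last 9° after release (centre about 5 mm), regripped it and shifted it into place.

**Last checks:**

| Check | Result |
|---|---|
| Tops | 84.2–84.4 mm high, slopes 0.006 rad or less |
| Face alignment | the three second-course bricks agree within about 0.3 mm |
| Joints | about 5–6 mm between visible faces, so about 3–4 mm true (limit 7 mm) |
| Half brick's centre | about 109–111 mm from the lower joint |
| Laid half brick and bottle | each moved less than 1 mm |
| Lower bricks | not re-measured |
| Gripper | open and clear of everything |

**Disagreements:** the cameras differ by about 2–4 mm in absolute position. An early scene reading suggested wider gaps, about 10 mm in total, because my search boxes had cut off part of the faces. The recheck in wall coordinates and a closer wrist view gave the figures above.

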